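# Sweep the wood plugs through the gate

### The job

Using the fingertips only, push the three loose round wooden plugs along the sorting board, one at a time, through the gate between the fences so that each drops into the slot behind it. Do not pick any of them up. Leave the square offcut lying where it is on the board, and do not disturb the glue bottle or the drill bit standing beside it.

Things in the scene. Friction and masses are not known exactly. Their poses are not given: they have to be found in the camera images.
- jig: Fixed raised sorting board. Origin on the table, z up. Flat white top at z = 85 mm over x -130..130, y -180..100 mm, no rim. Two wooden fences, 24 mm high, form a funnel at the +y end: inner faces run from x = +-112, y = 10 to x = +-28, y = 80, then along y to 100 mm: a gate 56 mm wide, centred on x = 0. Plugs and offcut start at x -92..92, y -100..-12 mm.
- gate (a point): Middle of the gate's outlet, on the board's top surface at its square edge over the slot (jig x 0, y 100, z 85 mm). Axes as the jig's: +y is the way the plugs go through the gate.
- slot (a point): Centre of the slot's inner floor, 77 mm below the board's top. The slot is an open-topped trough just past the gate, 150 mm (jig x) by 73 mm (jig y) inside; its far wall rises 24 mm above the board's top. Axes as the jig's.
- plug_a: Flat round plug (a disc) of dark wood, 40 mm diameter, 20 mm thick, about 18 g, with a small dark spot (7 mm) in the middle of its faces; lies flat and loose on the sorting board at the start. Origin at the centre of the disc (10 mm above the board), z along its axis. The three plugs are alike.
- plug_b: Flat round plug (a disc) of dark wood, 40 mm diameter, 20 mm thick, about 18 g, with a small dark spot (7 mm) in the middle of its faces; lies flat and loose on the sorting board at the start. Origin at the centre of the disc (10 mm above the board), z along its axis. The three plugs are alike.
- plug_c: Flat round plug (a disc) of dark wood, 40 mm diameter, 20 mm thick, about 18 g, with a small dark spot (7 mm) in the middle of its faces; lies flat and loose on the sorting board at the start. Origin at the centre of the disc (10 mm above the board), z along its axis. The three plugs are alike.
- offcut: Square offcut of the same dark wood, 34 x 34 x 20 mm, loose, lying flat on the board among the plugs. Origin at its centre. To be left alone.
- glue: White glue bottle, 52 mm diameter, 150 mm high, loose, standing on the table on the +x side of the board. Origin at the centre of its underside. To be left alone.
- bit: Steel drill bit (35 mm wide cutting head down, 12 mm shank up), 85 mm high, loose, standing on the table on the +x side of the board. Origin at the centre of its underside. To be left alone.
Not all that is in view belongs to the job. What is shaped like the plug_a but blue or purple is not meant.

How it is judged:
On the way, in this order (a step that is already met when the one before it is completed fails the run):
1. a first plug is in the slot (((x of plug_a in the frame of slot between -0.075 and 0.075 m and y of plug_a in the frame of slot between -0.037 and 0.037 m and z of plug_a in the frame of slot between 0 and 0.064 m) or (x of plug_b in the frame of slot between -0.075 and 0.075 m and y of plug_b in the frame of slot between -0.037 and 0.037 m and z of plug_b in the frame of slot between 0 and 0.064 m) or (x of plug_c in the frame of slot between -0.075 and 0.075 m and y of plug_c in the frame of slot between -0.037 and 0.037 m and z of plug_c in the frame of slot between 0 and 0.064 m))), for 0.2 s.
2. a second plug is in the slot ((((x of plug_a in the frame of slot between -0.075 and 0.075 m and y of plug_a in the frame of slot between -0.037 and 0.037 m and z of plug_a in the frame of slot between 0 and 0.064 m) and (x of plug_b in the frame of slot between -0.075 and 0.075 m and y of plug_b in the frame of slot between -0.037 and 0.037 m and z of plug_b in the frame of slot between 0 and 0.064 m)) or ((x of plug_a in the frame of slot between -0.075 and 0.075 m and y of plug_a in the frame of slot between -0.037 and 0.037 m and z of plug_a in the frame of slot between 0 and 0.064 m) and (x of plug_c in the frame of slot between -0.075 and 0.075 m and y of plug_c in the frame of slot between -0.037 and 0.037 m and z of plug_c in the frame of slot between 0 and 0.064 m)) or ((x of plug_b in the frame of slot between -0.075 and 0.075 m and y of plug_b in the frame of slot between -0.037 and 0.037 m and z of plug_b in the frame of slot between 0 and 0.064 m) and (x of plug_c in the frame of slot between -0.075 and 0.075 m and y of plug_c in the frame of slot between -0.037 and 0.037 m and z of plug_c in the frame of slot between 0 and 0.064 m)))), for 0.2 s.
3. all three plugs are in the slot (x of plug_a in the frame of slot between -0.075 and 0.075 m and y of plug_a in the frame of slot between -0.037 and 0.037 m and z of plug_a in the frame of slot between 0 and 0.064 m and x of plug_b in the frame of slot between -0.075 and 0.075 m and y of plug_b in the frame of slot between -0.037 and 0.037 m and z of plug_b in the frame of slot between 0 and 0.064 m and x of plug_c in the frame of slot between -0.075 and 0.075 m and y of plug_c in the frame of slot between -0.037 and 0.037 m and z of plug_c in the frame of slot between 0 and 0.064 m), for 0.2 s.
At the end, for the whole second after the job is handed in: All three plugs rest in the slot, each with its centre more than 13 mm below the board's top; the offcut is within 15 mm of where it lay, flat on the board, and the glue bottle and drill bit stand upright within 20 mm of where they stood (all of step 3 and linear speed of each of plug_a, plug_b, plug_c below 0.03 m/s and distance of offcut from where it was at the start of the episode below 0.015 m and distance of each of glue, bit from where it was at the start of the episode below 0.02 m and angle between each of glue, bit, offcut's own z axis and vertical below 0.2 rad); the robot touches nothing.
It fails at once if a plug is lifted off the board (more than about 8 mm) instead of pushed ((z of plug_a in the frame of jig above 0.111 m or (z of plug_a in the frame of jig above 0.103 m and angle between plug_a's own z axis and vertical below 0.3 rad)) or (z of plug_b in the frame of jig above 0.111 m or (z of plug_b in the frame of jig above 0.103 m and angle between plug_b's own z axis and vertical below 0.3 rad)) or (z of plug_c in the frame of jig above 0.111 m or (z of plug_c in the frame of jig above 0.103 m and angle between plug_c's own z axis and vertical below 0.3 rad))).
It fails at once if two plugs are in the gate together (((x of plug_a in the frame of gate between -0.028 and 0.028 m and y of plug_a in the frame of gate between -0.045 and 0.02 m and z of plug_a in the frame of gate between -0.015 and 0.03 m) and (x of plug_b in the frame of gate between -0.028 and 0.028 m and y of plug_b in the frame of gate between -0.045 and 0.02 m and z of plug_b in the frame of gate between -0.015 and 0.03 m)) or ((x of plug_a in the frame of gate between -0.028 and 0.028 m and y of plug_a in the frame of gate between -0.045 and 0.02 m and z of plug_a in the frame of gate between -0.015 and 0.03 m) and (x of plug_c in the frame of gate between -0.028 and 0.028 m and y of plug_c in the frame of gate between -0.045 and 0.02 m and z of plug_c in the frame of gate between -0.015 and 0.03 m)) or ((x of plug_b in the frame of gate between -0.028 and 0.028 m and y of plug_b in the frame of gate between -0.045 and 0.02 m and z of plug_b in the frame of gate between -0.015 and 0.03 m) and (x of plug_c in the frame of gate between -0.028 and 0.028 m and y of plug_c in the frame of gate between -0.045 and 0.02 m and z of plug_c in the frame of gate between -0.015 and 0.03 m))).
It fails at once if the offcut is moved (15 mm) or the glue bottle or drill bit is shifted (20 mm) or tipped (not (distance of offcut from where it was at the start of the episode below 0.015 m and distance of each of glue, bit from where it was at the start of the episode below 0.02 m and angle between each of glue, bit's own z axis and vertical below 0.2 rad)).
It also fails if it takes over 72 s, if anything falls off the work surface, if the arm or the gripper's body presses on something with over 40 N, if the wrist force passes 120 N, or if a joint passes its speed limit or range.

### The arm

A 6-joint arm with a two-finger parallel gripper is mounted at the origin on the work surface. World frame = base frame: x ahead of the robot, y to its left, z up, the work surface at z = 0. Lengths are in m, angles in rad, forces in N, time in s.
With the tool pointing down it reaches from about 0.25 to 0.725 m from the base axis. Payload 4 kg.
Tool frame: the origin (TCP) lies on the centre line of the jaws, within the pads' length; the fingertips stand 14 mm ahead of it and the grasp point (between the pads) lies 5 mm behind it; z points along the fingers, x is the direction in which the jaws open and shut, and the axes are right-handed (so a half turn about z gives the same grasp; the last joint's range is limited). The gripper opens to 85 mm and grips with 20 to 120 N. Pads are 22 mm wide; open, the fingers measure 114 mm over their backs; the gripper's body (76 mm by 85 mm) begins 54 mm behind the grasp point. The pads swing forward as they close: fully open they stand 13 mm farther back than shut.
Start: joints at [-1.165, 0.241, 0.005, 1.335, 0, 1.571], TCP at [0.197, -0.459, 0.245] pointing down, gripper open.
Joint ranges: [-2.72, 2.72], [-1.05, 1.87], [-1.09, 1.28], [-1.99, 2.15], [-1.42, 1.44], [-3.14, 3.14]. Speed limits (rad/s): [2.79, 2.79, 3.14, 3.14, 3.14, 3.14].

### API

Orientations are given as a unit quaternion [x, y, z, w].
In Python, from workcell import get_obs, optics, ticket gives the robot as it stands.
- The arm moves only by the shell command python3 -m inch 'ROWS'. ROWS is JSON, a list that holds one entry, the list of rows, each a list of 5 numbers: the finger opening in cm, from 0 to 8.54, then the shift along the tool's x, y, z in cm, then the turn about the tool's z in degrees. In form: [[[fingers, dx, dy, dz, roll], ...]]. A call has exactly 5 rows; each row is the pose to reach, as a shift and turn from the pose measured when the call began, along the tool's axes at that moment; what a row does not reach only later rows make up. A row lasts 1/8 s, in which the tool goes at most 62.5 mm and 10.7 degrees, less where a joint would pass 70% of its speed; a pose out of reach is approached as far as the arm can. A call with a gripper value outside its range is refused whole. The fingers move at their own pace and stop on an object; the grip force is fixed at half the most. Time passes only in rows, so rows that repeat a pose let the fingers close, or fill a call up. It gives the time, the measured TCP pose, the force and the opening at its end, in the units of the state.
- get_obs(): the state, without advancing time (a new reading comes with each control period).
- optics.camera(name): name is "scene" or "top"; returns (picture, depth): 480x640x3 uint8, red, green, blue; 480x640 float32, m along the optical axis (not along the pixel's ray), 0 where there is no reading.
- optics.camera_info(name): a dict with "vfov" (degrees; the focal length in pixels is half the picture's height over the tangent of half this angle, whatever the lens; pixels are square), "cx", "cy" (the principal point, pixels), "R" (3x3) and "t" (3): a world point X has camera coordinates R X + t. Camera axes: x right, y down, z forward; pixel columns grow to the right and rows downward; lengths in m; the calibration is good to about 2 mm. A picture is of the moment at which its call begins. camera_info takes no time and is no camera call.
- ticket.job_done(): hands the job in, once; it reports no verdict.
The state is a dict: "clock": time; "joint_pos": joint angles; "joint_vel": joint speeds; "tau": joint torques, N m; "eef_pos": TCP position; "tool_rot": TCP orientation; "ft_force": force on the tool from outside, world axes, zero at the start; "ft_torque": the same for the moment, N m; "grip_width": finger opening in m.
Only numpy, scipy, OpenCV 4.12 (cv2) and the standard library are available. Lean on these libraries where they do the work, as an engineer would, in place of code of your own. Each camera call takes 0.05 s, during which the arm holds its last target.

## Working session

There is one attempt and no reset: what is moved stays moved. The work goes in short steps, Python scripts to look and compute and a shell command to move; the robot and the scene stay as the last step left them, time stands still between calls to the robot, and variables do not carry over. Pictures are saved under pics/ and viewed, and the job is handed in when it is done.

```bash
mkdir -p pics; ls
python3 - <<'E'
from workcell import get_obs, optics
import cv2,json
o=get_obs();print({k:o[k] for k in('clock','eef_pos','tool_rot','grip_width')})
for n in('top','scene'):
    p,d=optics.camera(n);cv2.imwrite(f'pics/{n}0.png',p[:,:,::-1]);print(n,optics.camera_info(n))
    import numpy as np;np.save(f'pics/{n}0d.npy',d)
E
```

```text
pics
{'clock': 0.0, 'eef_pos': array([ 0.19714017, -0.45882688,  0.24439931]), 'tool_rot': array([ 8.35091274e-01, -5.50110393e-01, -8.78926974e-04, -5.90025823e-04]), 'grip_width': 0.08522977180069287}
top {'vfov': 46.62579221399913, 'cx': 316.1500709974686, 'cy': 242.30351610845682, 'R': array([[ 0.02620175, -0.99965342, -0.0025502 ],
       [-0.99660868, -0.02592271, -0.07809707],
       [ 0.0780039 ,  0.00458783, -0.9969425 ]]), 't': array([0.00524886, 0.57818895, 0.89943554])}
scene {'vfov': 49.68172858809622, 'cx': 320.9162634031583, 'cy': 241.82867447563746, 'R': array([[-0.45665616,  0.88950019, -0.01595532],
       [ 0.62620705,  0.30864285, -0.71596391],
       [-0.63192553, -0.33694066, -0.69795495]]), 't': array([ 0.26703169, -0.28374468,  1.3078769 ])}
```

View pics/top0.png

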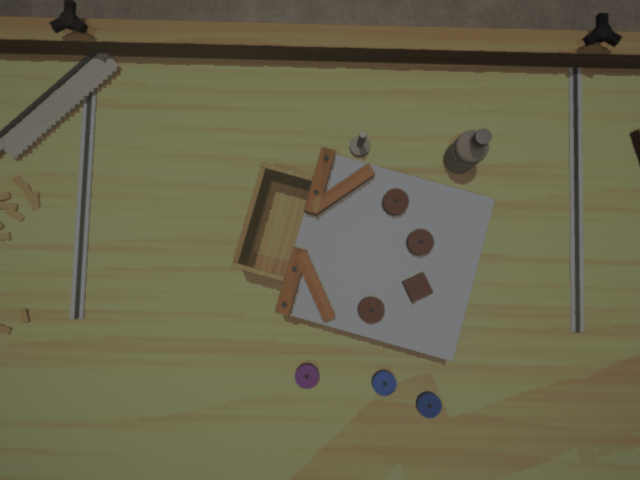

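View pics/scene0.png

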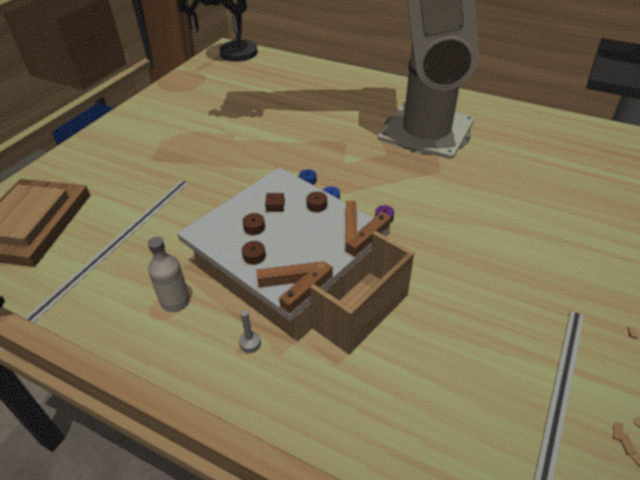

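Run:
```python
import cv2
p=cv2.imread('pics/top0.png')[130:380,225:505]
p=cv2.convertScaleAbs(p,alpha=1.6)
cv2.imwrite('pics/crop0.png',cv2.resize(p,None,fx=2.4,fy=2.4,interpolation=cv2.INTER_CUBIC)); print(p.shape)
```

```text
(250, 280, 3)
```

View pics/crop0.png

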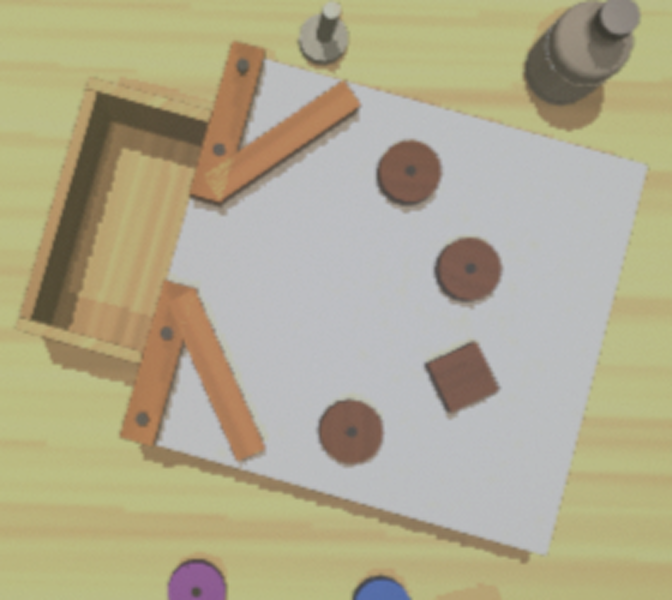

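```bash
cat > h.py <<'E'
import numpy as np, cv2
from workcell import get_obs, optics
def ray(n,uv,z):
    c=optics.camera_info(n);f=240/np.tan(np.radians(c['vfov']/2));R=np.array(c['R']);t=np.array(c['t'])
    d=R.T@np.array([(uv[0]-c['cx'])/f,(uv[1]-c['cy'])/f,1]);o=-R.T@t
    return o+d*(z-o[2])/d[2]
def pix(n,X):
    c=optics.camera_info(n);f=240/np.tan(np.radians(c['vfov']/2));q=np.array(c['R'])@np.array(X)+np.array(c['t'])
    return np.array([f*q[0]/q[2]+c['cx'],f*q[1]/q[2]+c['cy']])
def cr(u,v):return (u/2.4+225-.3,v/2.4+130-.3)
E
python3 - <<'E'
from h import *
A=ray('top',cr(648,164),.085)[:2];B=ray('top',cr(547,555),.085)[:2]
G1=ray('top',cr(267,58),.085)[:2];G2=ray('top',cr(157,445),.085)[:2]
print(A,B,np.linalg.norm(A-B),'edge yaw',np.degrees(np.arctan2(*(A-B)[::-1])),np.degrees(np.arctan2(*(G1-A)[::-1]))-90,np.degrees(np.arctan2(*(G2-B)[::-1]))-90,np.linalg.norm(G1-A),np.linalg.norm(G2-B))
g=[ray('top',cr(*c),.085)[:2] for c in((185,222),(165,283))]
yaw=np.arctan2(*(A-B)[::-1]);R=np.array([[np.cos(yaw),-np.sin(yaw)],[np.sin(yaw),np.cos(yaw)]])
O=(A+B)/2-R@[0,-.18];print('O',O)
for n,c,z in [('P1',(410,171),.105),('P2',(470,268),.105),('P3',(351,432),.105),('off',(462,377),.105),('gA',(185,222),.085),('gB',(165,283),.085),
  ('bit',(326,45),.02),('glue',(560,75),.0),('fenceTipTop',(347,84),.109),('fenceTipTopInner',(358,104),.109),('tipBotInner',(264,448),.109),('gateT',(210,203),.109),('gateB',(195,290),.109),('slotcorner',(92,80),.109),('slotc2',(18,325),.109)]:
    X=ray('top',cr(*c),z)[:2];print(n,X.round(4),'jig',((R.T@(X-O))*1000).round(1))
d=np.load('pics/top0d.npy');print(d[200:300:20,440])
E
```

```text
[ 0.6490561  -0.25509551] [ 0.39788255 -0.19162694] 0.25906835369994 edge yaw -14.181109379299862 -14.323535142298198 -14.119293791990884 0.2558031849661472 0.25625694304369734
O [ 0.56756712 -0.04884651]
P1 [ 0.6374 -0.0987] jig [ 79.9 -31.2]
P2 [ 0.5769 -0.1372] jig [ 30.7 -83.4]
P3 [ 0.4727 -0.0645] jig [-88.2 -38.4]
off [ 0.5086 -0.133 ] jig [-36.6 -96.1]
gA [0.6036 0.0431] jig [12.4 98. ]
gB [0.5638 0.0548] jig [-29.   99.6]
bit [ 0.7383 -0.0501] jig [165.9  40.6]
glue [ 0.7258 -0.2191] jig [ 195.2 -126.3]
fenceTipTop [ 0.6912 -0.0575] jig [122.   21.9]
fenceTipTopInner [ 0.6786 -0.0647] jig [111.5  11.8]
tipBotInner [ 0.4616 -0.0105] jig [-112.2   11.2]
gateT [0.6133 0.027 ] jig [25.7 84.7]
gateB [0.5583 0.0349] jig [-29.5  78.9]
slotcorner [0.6896 0.1037] jig [ 81.  177.8]
slotc2 [0.5336 0.1446] jig [-80.3 179.2]
[0.8631576  0.86342496 0.86067545 0.8565332  0.8554643 ]
```

```bash
cat >> h.py <<'E'
from scipy.spatial.transform import Rotation as Ro
YAW=np.radians(-14.2);O=np.array([.5676,-.0488]);RJ=np.array([[np.cos(YAW),-np.sin(YAW)],[np.sin(YAW),np.cos(YAW)]])
def w2j(X):return RJ.T@(np.array(X)[:2]-O)*1000
def cur():
    o=get_obs();R=Ro.from_quat(o['tool_rot']).as_matrix();x=RJ.T@R[:2,0]
    return o,R,np.degrees(np.arctan2(x[1],x[0]))
def head(h): return np.array([-np.sin(np.radians(h)),np.cos(np.radians(h))])
def tcp(x,y,z,h):
    """target tcp jig mm, z world mm, heading h deg (push dir = +y jig turned by h); prints move in tool axes cm, roll"""
    o,R,a=cur()
    w=np.r_[RJ@np.array([x,y])/1000+O,z/1000];d=R.T@(w-o['eef_pos'])*100
    print(f'target jig ({x:.0f},{y:.0f}) z{z} world {w.round(3)} -> d {d.round(2)} roll {-(h-a):.1f}')
def state():
    o,R,a=cur();print('t %.2f jig'%o['clock'],w2j(o['eef_pos']).round(1),'z %.1f'%(o['eef_pos'][2]*1e3),'h %.1f'%a,'F',o['ft_force'].round(1),'w %.1f'%(o['grip_width']*1e3),'tilt',R[:,2].round(3))
E
cat > g.py <<'E'
import sys
from h import *
state()
for a in sys.argv[1:]: tcp(*[float(v) for v in a.split(',')])
E
python3 g.py 40,-123,170,13
```

```text
t 0.10 jig [-258.5 -488.4] z 244.5 h -52.6 F [-0.7  0.7 -0.5] w 85.1 tilt [-0.001  0.002 -1.   ]
target jig (40,-123) z170.0 world [ 0.576 -0.178  0.17 ] -> d [-10.84 -45.92   7.47] roll -65.6
```

```bash
python3 -m inch '[[[1.6,-1.3,-5.5,0.5,-10],[1.6,-2.6,-11,1,-20],[1.6,-4,-16.5,1.5,-30],[1.6,-5.2,-22,2,-40],[1.6,-6.5,-27.5,3,-50]]]'; python3 g.py 40,-123,170,13
```

```text
clock: 0.72
eef_pos: [0.4255, -0.2894, 0.2145]
tool_rot: [0.99, -0.143, -0.0, -0.001]
ft_force: [0.2, -1.6, -1.1]
grip_width: 0.016
t 0.72 jig [ -78.7 -268.1] z 214.5 h -2.2 F [ 0.2 -1.6 -1.1] w 16.0 tilt [-0.     0.001 -1.   ]
target jig (40,-123) z170.0 world [ 0.576 -0.178  0.17 ] -> d [ 11.3  -14.96   4.46] roll -15.2
```

```bash
python3 -m inch '[[[1.6,3,-4,1.2,-7],[1.6,6,-8,2.4,-15],[1.6,9,-12,3.6,-15],[1.6,11.3,-15,4.4,-15],[1.6,11.3,-15,4.4,-15]]]'; python3 g.py 40,-123,104,13
python3 - <<'E'
from h import *
for n in('top','scene'):
    p,d=optics.camera(n);cv2.imwrite(f'pics/{n}1.png',cv2.convertScaleAbs(p[:,:,::-1],alpha=1.5))
E
```

```text
clock: 1.35
eef_pos: [0.5773, -0.1752, 0.1685]
tool_rot: [1.0, -0.01, -0.001, -0.001]
ft_force: [-0.1, 0.6, 0.0]
grip_width: 0.0157
t 1.35 jig [  40.4 -120.1] z 168.5 h 13.0 F [-0.1  0.6  0. ] w 15.7 tilt [-0.003  0.002 -1.   ]
target jig (40,-123) z104.0 world [ 0.576 -0.178  0.104] -> d [-0.08  0.28  6.45] roll 0.0
```

View pics/top1.png

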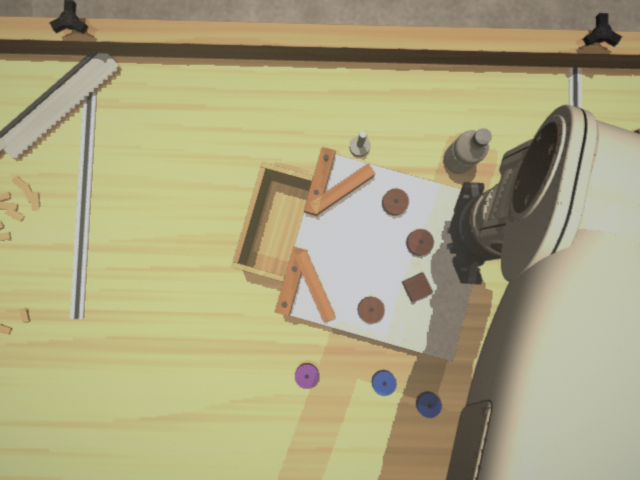

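View pics/scene1.png

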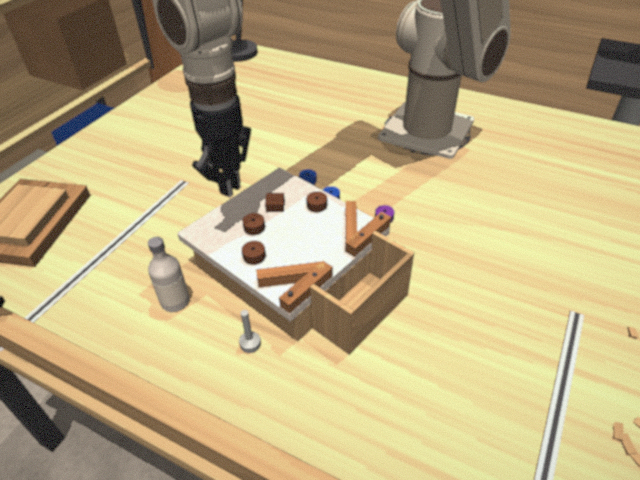

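```bash
python3 -m inch '[[[1.6,-0.1,0.2,2,0],[1.6,-0.1,0.2,4,0],[1.6,-0.1,0.2,5.5,0],[1.6,-0.1,0.2,6.2,0],[1.6,-0.1,0.2,6.4,0]]]'; python3 g.py
python3 - <<'E'
from h import *
p,d=optics.camera('scene');cv2.imwrite('pics/s2.png',cv2.resize(cv2.convertScaleAbs(p[100:300,150:350,::-1],alpha=1.5),None,fx=3,fy=3,interpolation=cv2.INTER_CUBIC))
E
```

```text
clock: 2.08
eef_pos: [0.5743, -0.1794, 0.1057]
tool_rot: [1.0, -0.012, -0.001, -0.001]
ft_force: [-1.0, -0.1, 0.2]
grip_width: 0.016
t 2.08 jig [  38.5 -125. ] z 105.7 h 12.8 F [-1.  -0.1  0.2] w 16.0 tilt [-0.003  0.002 -1.   ]
```

View pics/s2.png

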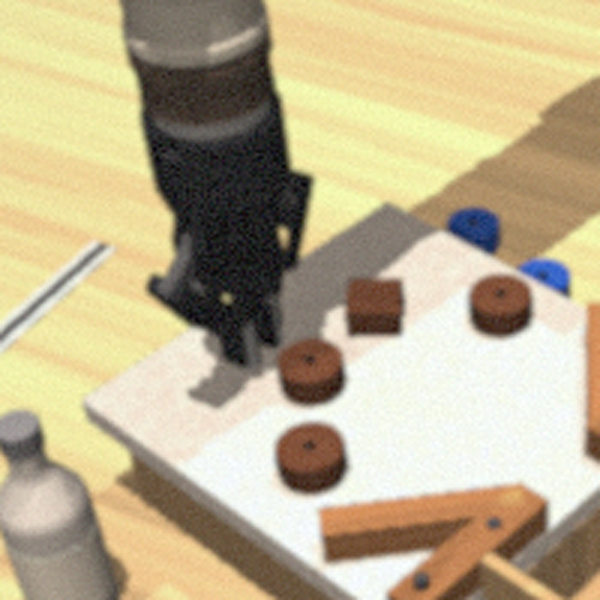

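```bash
python3 g.py 39,-115,104,13 22.8,-50,104,13 6.6,16.5,104,13
```

```text
t 2.12 jig [  38.7 -124.9] z 105.8 h 12.8 F [-1.6 -0.3 -0.6] w 16.3 tilt [-0.002  0.001 -1.   ]
target jig (39,-115) z104.0 world [ 0.577 -0.17   0.104] -> d [ 0.25 -0.96  0.18] roll -0.2
target jig (23,-50) z104.0 world [ 0.577 -0.103  0.104] -> d [ 0.11 -7.65  0.19] roll -0.2
target jig (7,16) z104.0 world [ 0.578 -0.034  0.104] -> d [  0.  -14.5   0.2] roll -0.2
```

```bash
python3 -m inch '[[[1.6,0.2,-1,0.15,0],[1.6,0.2,-2.5,0.15,0],[1.6,0.2,-4.1,0.15,0],[1.6,0.15,-5.8,0.15,0],[1.6,0.1,-7.5,0.15,0]]]';  python3 -m inch '[[[1.6,0,-1.5,0,0],[1.6,-0.05,-3,0,0],[1.6,-0.1,-4.5,0,0],[1.6,-0.1,-5.9,0,0],[1.6,-0.1,-6.9,0,0]]]'; python3 g.py
python3 - <<'E'
from h import *
for n in('top','scene'):
    p,d=optics.camera(n);cv2.imwrite(f'pics/{n}3.png',cv2.convertScaleAbs(p[:,:,::-1],alpha=1.5))
E
```

```text
clock: 2.75
eef_pos: [0.5773, -0.1028, 0.1046]
tool_rot: [1.0, -0.012, -0.001, -0.001]
ft_force: [0.5, -1.0, 0.2]
grip_width: 0.0162
clock: 3.38
eef_pos: [0.578, -0.0329, 0.1046]
tool_rot: [1.0, -0.012, -0.001, -0.001]
ft_force: [0.1, -0.2, -0.5]
grip_width: 0.0162
t 3.38 jig [ 6.2 18. ] z 104.6 h 12.9 F [ 0.1 -0.2 -0.5] w 16.2 tilt [-0.002  0.001 -1.   ]
```

View pics/top3.png

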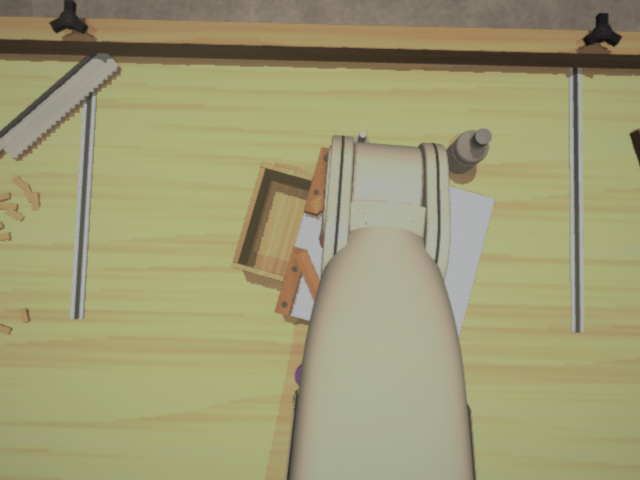

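View pics/scene3.png

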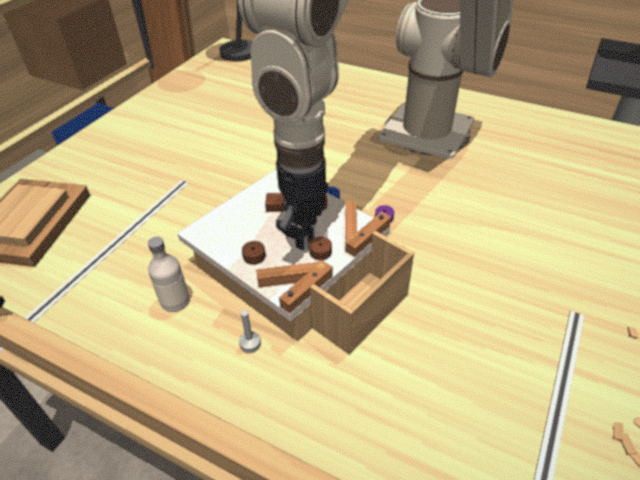

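```bash
cat > look.py <<'E'
import sys
from h import *
name=sys.argv[1];u0,v0,w=[int(a) for a in sys.argv[2:5]]
p,d=optics.camera('scene');k=600/w
cv2.imwrite(f'pics/{name}.png',cv2.resize(cv2.convertScaleAbs(p[v0:v0+w,u0:u0+w,::-1],alpha=1.5),None,fx=k,fy=k,interpolation=cv2.INTER_CUBIC))
E
python3 look.py s4 250 190 120
```

```text
(no output)
```

View pics/s4.png

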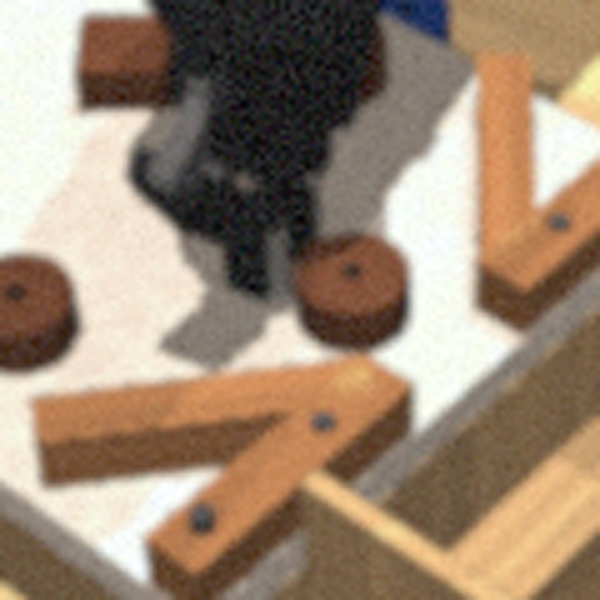

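```bash
python3 - <<'E'
from h import *
for u,v in((353,271),(17,293)): print(w2j(ray('scene',(250+u/5-.4,190+v/5-.4),.105)).round(1))
E
python3 g.py 3,0,104,0 0,8,104,0 0,88,104,0
```

```text
[ 0.1 48.1]
[ 80.6 -30.2]
t 3.52 jig [ 6.3 17.5] z 104.6 h 12.9 F [ 0.6  0.9 -0.3] w 16.0 tilt [-0.002  0.001 -1.   ]
target jig (3,0) z104.0 world [ 0.571 -0.05   0.104] -> d [-0.71  1.63  0.06] roll 12.9
target jig (0,8) z104.0 world [ 0.57  -0.041  0.104] -> d [-0.83  0.79  0.06] roll 12.9
target jig (0,88) z104.0 world [0.589 0.037 0.104] -> d [ 0.96 -7.01  0.07] roll 12.9
```

```bash
python3 -m inch '[[[1.6,-0.1,1,0,0],[1.6,-0.4,1.8,0,0],[1.6,-0.7,1.6,0,7],[1.6,-0.8,1.1,0,13],[1.6,-0.83,0.8,0,13]]]'; python3 g.py 0,50,104,0 0,92,104,0
```

```text
clock: 4.15
eef_pos: [0.5692, -0.0421, 0.1046]
tool_rot: [0.992, -0.125, -0.001, -0.0]
ft_force: [0.1, 0.3, -0.2]
grip_width: 0.016
t 4.15 jig [-0.1  6.9] z 104.6 h -0.1 F [ 0.1  0.3 -0.2] w 16.0 tilt [-0.002  0.001 -1.   ]
target jig (0,50) z104.0 world [ 0.58  -0.     0.104] -> d [-0.   -4.31  0.07] roll -0.1
target jig (0,92) z104.0 world [0.59  0.04  0.104] -> d [-0.01 -8.51  0.07] roll -0.1
```

```bash
python3 -m inch '[[[1.6,0,-1.4,0,0],[1.6,0,-2.6,0,0],[1.6,0,-3.8,0,0],[1.6,0,-4.9,0,0],[1.6,0,-5.9,0,0]]]';python3 -m inch '[[[1.6,0,-1,0,0],[1.6,0,-1.8,0,0],[1.6,0,-2.5,0,0],[1.6,0,-2.8,0,0],[1.6,0,-2.8,0,0]]]'; python3 g.py; python3 look.py s5 230 190 190
```

```text
clock: 4.78
eef_pos: [0.584, 0.016, 0.1046]
tool_rot: [0.992, -0.124, -0.001, -0.0]
ft_force: [1.3, 0.7, -0.3]
grip_width: 0.016
clock: 5.4
eef_pos: [0.591, 0.0433, 0.1046]
tool_rot: [0.992, -0.124, -0.001, -0.0]
ft_force: [1.3, -0.2, -0.2]
grip_width: 0.016
t 5.40 jig [ 0.1 95. ] z 104.6 h -0.1 F [ 1.3 -0.2 -0.2] w 16.0 tilt [-0.002  0.001 -1.   ]
```

View pics/s5.png

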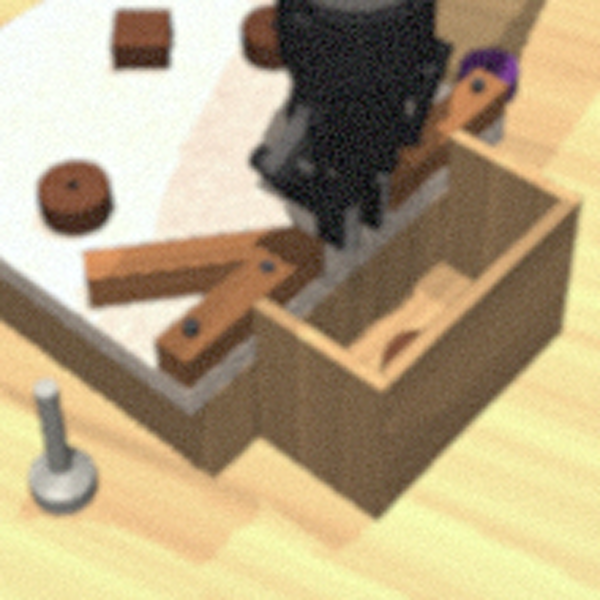

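```bash
python3 -m inch '[[[1.6,0,1,-2,0],[1.6,0,2,-5,0],[1.6,0,6,-6.5,-10],[1.6,3,9,-6.5,-20],[1.6,6,13,-6.5,-30]]]'; python3 g.py 109,-60,165,45 109,-60,104,45
```

```text
clock: 6.08
eef_pos: [0.6176, -0.0988, 0.1703]
tool_rot: [0.99, 0.14, -0.0, -0.0]
ft_force: [0.8, 0.2, -1.1]
grip_width: 0.0161
t 6.08 jig [ 60.8 -36.2] z 170.3 h 30.3 F [ 0.8  0.2 -1.1] w 16.1 tilt [-0.001  0.001 -1.   ]
target jig (109,-60) z165.0 world [ 0.659 -0.134  0.165] -> d [2.96 4.49 0.53] roll -14.7
target jig (109,-60) z104.0 world [ 0.659 -0.134  0.104] -> d [2.97 4.5  6.63] roll -14.7
```

```bash
python3 -m inch '[[[1.6,1.5,2.2,0.2,-8],[1.6,3,4.5,0.3,-15],[1.6,3,4.5,0.4,-15],[1.6,3,4.5,1,-15],[1.6,3,4.5,2,-15]]]'; python3 g.py 109,-60,104,45;python3 look.py s6 180 130 200
```

```text
clock: 6.7
eef_pos: [0.6584, -0.1329, 0.1502]
tool_rot: [0.963, 0.268, -0.0, -0.001]
ft_force: [-0.5, 0.3, -0.3]
grip_width: 0.016
t 6.70 jig [108.7 -59.3] z 150.2 h 45.3 F [-0.5  0.3 -0.3] w 16.0 tilt [-0.001  0.001 -1.   ]
target jig (109,-60) z104.0 world [ 0.659 -0.134  0.104] -> d [-0.03  0.08  4.62] roll 0.3
```

View pics/s6.png

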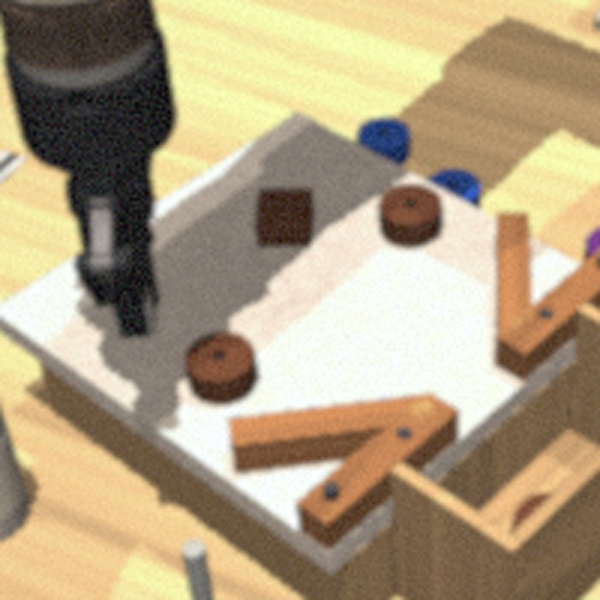

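```bash
python3 -m inch '[[[1.6,0,0.1,1.5,0],[1.6,0,0.1,3,0],[1.6,0,0.1,4,0],[1.6,0,0.1,4.5,0],[1.6,0,0.1,4.6,0]]]'; python3 g.py 65,-16,104,45 21,27,104,45
```

```text
clock: 7.38
eef_pos: [0.6578, -0.1334, 0.1018]
tool_rot: [0.963, 0.268, -0.002, -0.001]
ft_force: [-0.5, 0.4, 0.7]
grip_width: 0.0162
t 7.38 jig [108.2 -59.9] z 101.8 h 45.3 F [-0.5  0.4  0.7] w 16.2 tilt [-0.004  0.002 -1.   ]
target jig (65,-16) z104.0 world [ 0.627 -0.08   0.104] -> d [ 0.08 -6.16 -0.2 ] roll 0.3
target jig (21,27) z104.0 world [ 0.595 -0.028  0.104] -> d [  0.05 -12.31  -0.18] roll 0.3
```

```bash
python3 -m inch '[[[1.6,0.05,-1,-0.2,0],[1.6,0.05,-2.3,-0.2,0],[1.6,0.05,-3.8,-0.2,0],[1.6,0.05,-5.2,-0.2,0],[1.6,0.05,-6.6,-0.2,0]]]'; python3 -m inch '[[[1.6,0,-1.4,0,0],[1.6,0,-2.8,0,0],[1.6,0,-4,0,0],[1.6,0,-5,0,0],[1.6,0,-5.5,0,0]]]';python3 g.py 20,10,104,45; python3 look.py s7 250 190 120
```

```text
clock: 8.0
eef_pos: [0.6235, -0.0756, 0.1043]
tool_rot: [0.963, 0.268, -0.002, -0.001]
ft_force: [0.0, 0.3, -0.8]
grip_width: 0.0162
clock: 8.62
eef_pos: [0.5949, -0.028, 0.1045]
tool_rot: [0.963, 0.268, -0.002, -0.001]
ft_force: [0.5, 0.5, 0.6]
grip_width: 0.0164
t 8.62 jig [21.3 26.9] z 104.5 h 45.3 F [0.5 0.5 0.6] w 16.4 tilt [-0.004  0.001 -1.   ]
target jig (20,10) z104.0 world [ 0.589 -0.044  0.104] -> d [-1.29  1.09  0.05] roll 0.3
```

View pics/s7.png

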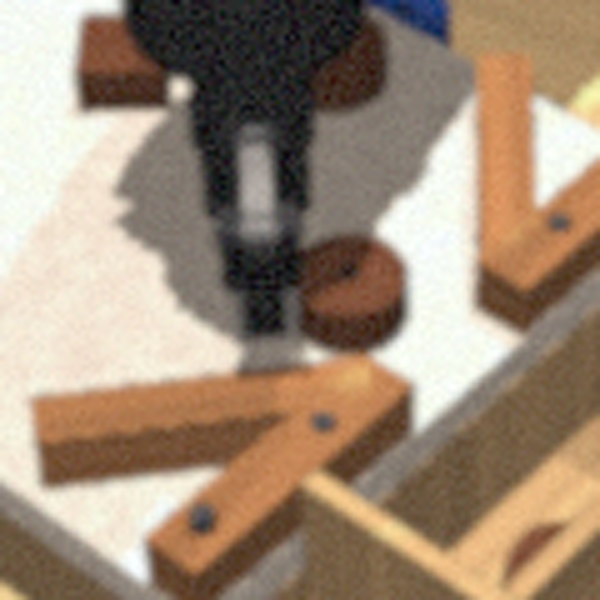

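```bash
python3 -m inch '[[[1.6,0,1.3,0,0],[1.6,-0.5,2.6,0,8],[1.6,-1.2,3.2,0,18],[1.6,-2,3.2,0,28],[1.6,-2.8,3.2,0,38]]]'; python3 g.py 0,4,104,0
```

```text
clock: 9.3
eef_pos: [0.5878, -0.0711, 0.1043]
tool_rot: [0.998, -0.063, -0.002, -0.001]
ft_force: [0.3, 0.7, 0.3]
grip_width: 0.0161
t 9.30 jig [ 25.  -16.7] z 104.3 h 6.9 F [0.3 0.7 0.3] w 16.1 tilt [-0.004  0.001 -1.   ]
target jig (0,4) z104.0 world [ 0.569 -0.045  0.104] -> d [-2.23 -2.36  0.04] roll 6.9
```

```bash
python3 -m inch '[[[1.6,-1.2,-0.3,0,7],[1.6,-2.2,-0.6,0,7],[1.6,-2.23,-1.2,0,7],[1.6,-2.23,-2.1,0,7],[1.6,-2.23,-2.4,0,7]]]'; python3 g.py 0,94,104,0; python3 look.py s8 250 190 120
```

```text
clock: 9.93
eef_pos: [0.5693, -0.0437, 0.1045]
tool_rot: [0.992, -0.123, -0.002, -0.001]
ft_force: [0.4, 0.1, -0.8]
grip_width: 0.0157
t 9.93 jig [0.4 5.4] z 104.5 h 0.0 F [ 0.4  0.1 -0.8] w 15.7 tilt [-0.003  0.001 -1.   ]
target jig (0,94) z104.0 world [0.591 0.042 0.104] -> d [-0.04 -8.86  0.06] roll 0.0
```

View pics/s8.png

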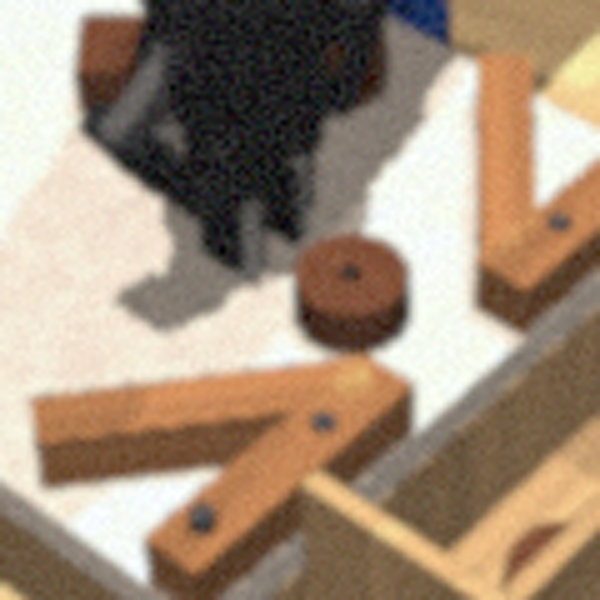

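Plug still at about jig (0, 48), with the tips squarely behind it. Push it through.

```bash
python3 -m inch '[[[1.6,0,-1.4,0,0],[1.6,0,-2.6,0,0],[1.6,0,-3.8,0,0],[1.6,0,-5,0,0],[1.6,0,-6,0,0]]]';python3 -m inch '[[[1.6,0,-1,0,0],[1.6,0,-1.8,0,0],[1.6,0,-2.5,0,0],[1.6,0,-2.8,0,0],[1.6,0,-2.8,0,0]]]'; python3 g.py; python3 look.py s9 230 190 190
```

```text
clock: 10.6
eef_pos: [0.5841, 0.0156, 0.1045]
tool_rot: [0.992, -0.123, -0.002, -0.001]
ft_force: [-0.3, -0.3, -0.3]
grip_width: 0.0154
clock: 11.22
eef_pos: [0.5909, 0.0428, 0.1044]
tool_rot: [0.992, -0.123, -0.002, -0.001]
ft_force: [0.2, -0.1, 0.4]
grip_width: 0.016
t 11.22 jig [ 0.1 94.6] z 104.4 h 0.1 F [ 0.2 -0.1  0.4] w 16.0 tilt [-0.003  0.001 -1.   ]
```

View pics/s9.png

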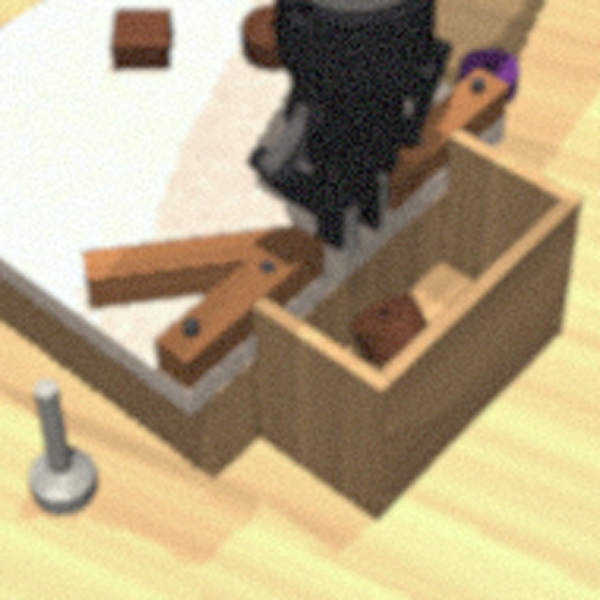

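```bash
python3 -m inch '[[[1.6,0,1,-2,0],[1.6,0,2,-5,0],[1.6,-2,6,-6.5,10],[1.6,-5,9,-6.5,20],[1.6,-8,13,-6.5,30]]]'; python3 g.py -118,-67,165,-45
```

```text
clock: 11.9
eef_pos: [0.4809, -0.0648, 0.1701]
tool_rot: [0.926, -0.378, -0.001, -0.0]
ft_force: [0.1, -1.1, 0.3]
grip_width: 0.016
t 11.90 jig [-80.1 -36.8] z 170.1 h -30.3 F [ 0.1 -1.1  0.3] w 16.0 tilt [-0.002  0.001 -1.   ]
target jig (-118,-67) z165.0 world [ 0.437 -0.085  0.165] -> d [-1.75  4.52  0.51] roll 14.7
```

```bash
python3 -m inch '[[[1.6,-1,2.2,0.2,8],[1.6,-1.75,4.5,0.3,15],[1.6,-1.75,4.5,0.4,15],[1.6,-1.75,4.5,1,15],[1.6,-1.75,4.5,2,15]]]'; python3 g.py -118,-67,104,-45
python3 - <<'E'
from h import *
for n in('top','scene'):
    p,d=optics.camera(n);cv2.imwrite(f'pics/{n}10.png',cv2.resize(cv2.convertScaleAbs(p[130:380,225:505,::-1] if n=='top' else p[130:360,200:430,::-1],alpha=1.5),None,fx=2.4,fy=2.4,interpolation=cv2.INTER_CUBIC))
E
```

```text
clock: 12.52
eef_pos: [0.438, -0.0845, 0.1498]
tool_rot: [0.869, -0.495, -0.001, -0.0]
ft_force: [-0.5, 0.6, -0.7]
grip_width: 0.016
t 12.53 jig [-116.9  -66.4] z 149.8 h -45.2 F [-0.5  0.6 -0.7] w 16.0 tilt [-0.001  0.001 -1.   ]
target jig (-118,-67) z104.0 world [ 0.437 -0.085  0.104] -> d [-0.03  0.12  4.58] roll -0.2
```

View pics/top10.png

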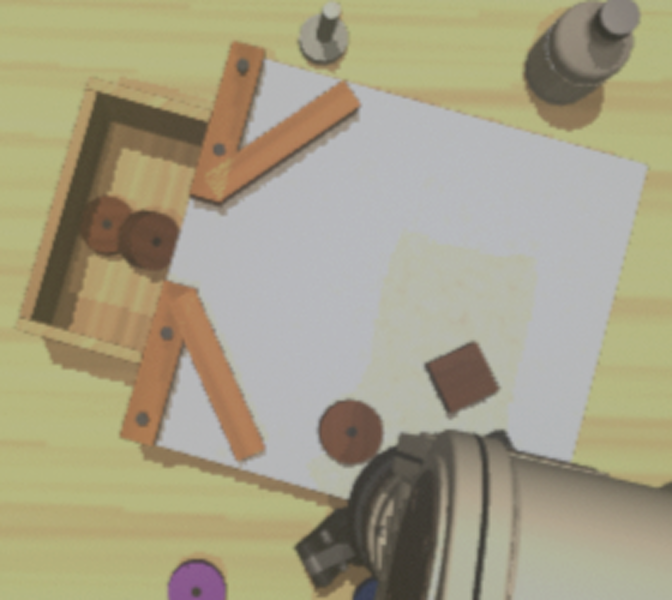

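View pics/scene10.png

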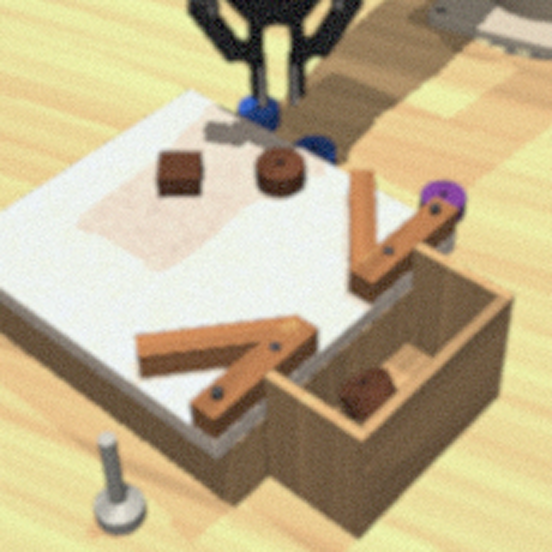

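```bash
python3 -m inch '[[[1.6,0,0.1,1.5,0],[1.6,0,0.1,3,0],[1.6,0,0.1,4,0],[1.6,0,0.1,4.4,0],[1.6,0,0.1,4.4,0]]]'; python3 g.py -70,-20,104,-45 -21.5,27.5,104,-45
```

```text
clock: 13.25
eef_pos: [0.4354, -0.0845, 0.1044]
tool_rot: [0.869, -0.495, -0.003, 0.001]
ft_force: [-0.3, -0.2, 0.2]
grip_width: 0.0163
t 13.25 jig [-119.4  -67.1] z 104.4 h -45.2 F [-0.3 -0.2  0.2] w 16.3 tilt [-0.006  0.002 -1.   ]
target jig (-70,-20) z104.0 world [ 0.495 -0.051  0.104] -> d [ 0.15 -6.83  0.02] roll -0.2
target jig (-22,28) z104.0 world [ 0.554 -0.017  0.104] -> d [ 2.000e-01 -1.361e+01 -1.000e-02] roll -0.2
```

```bash
python3 -m inch '[[[1.6,0.15,-1,0,0],[1.6,0.15,-2.4,0,0],[1.6,0.15,-3.9,0,0],[1.6,0.15,-5.4,0,0],[1.6,0.15,-6.9,0,0]]]'; python3 -m inch '[[[1.6,0,-1.5,0,0],[1.6,0,-3,0,0],[1.6,0,-4.4,0,0],[1.6,0,-5.6,0,0],[1.6,0,-6.4,0,0]]]';python3 g.py; python3 look.py s11 250 190 120
```

```text
clock: 13.88
eef_pos: [0.4966, -0.05, 0.1041]
tool_rot: [0.869, -0.495, -0.003, 0.001]
ft_force: [-0.4, 0.5, 0.0]
grip_width: 0.0161
clock: 14.5
eef_pos: [0.5522, -0.0169, 0.1038]
tool_rot: [0.869, -0.495, -0.003, 0.001]
ft_force: [-0.9, 0.6, -0.3]
grip_width: 0.0161
t 14.50 jig [-22.7  27.1] z 103.8 h -45.1 F [-0.9  0.6 -0.3] w 16.1 tilt [-0.006  0.002 -1.   ]
```

View pics/s11.png

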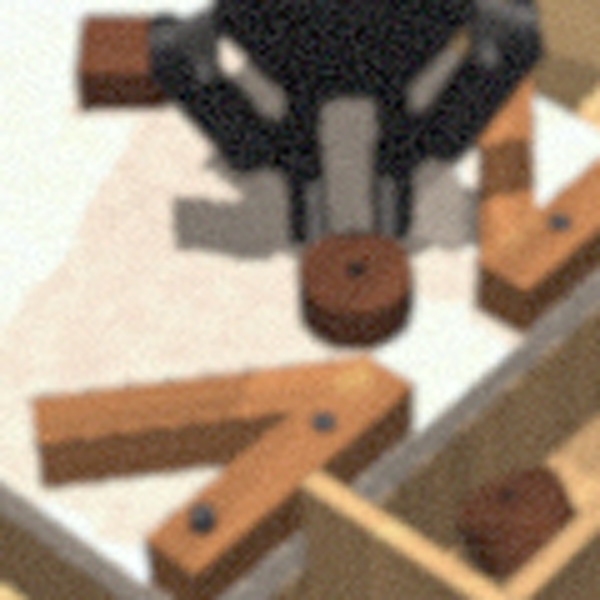

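```bash
python3 -m inch '[[[1.6,0,1.3,0,0],[1.6,0.5,2.6,0,-8],[1.6,1.2,3.2,0,-18],[1.6,2,3.2,0,-28],[1.6,2.8,3.2,0,-38]]]'; python3 g.py -1,4,104,0
```

```text
clock: 15.18
eef_pos: [0.5384, -0.0579, 0.104]
tool_rot: [0.983, -0.183, -0.003, -0.0]
ft_force: [0.4, -0.8, 0.3]
grip_width: 0.016
t 15.18 jig [-26.1 -16. ] z 104.0 h -6.8 F [ 0.4 -0.8  0.3] w 16.0 tilt [-0.005  0.002 -1.   ]
target jig (-1,4) z104.0 world [ 0.568 -0.045  0.104] -> d [ 2.25 -2.28 -0.02] roll -6.8
```

```bash
python3 -m inch '[[[1.6,1.2,-0.3,0,-7],[1.6,2.2,-0.6,0,-7],[1.6,2.25,-1.2,0,-7],[1.6,2.25,-2.1,0,-7],[1.6,2.25,-2.3,0,-7]]]'; python3 g.py 0,94,104,0; python3 look.py s12 250 190 120
```

```text
clock: 15.8
eef_pos: [0.5675, -0.0435, 0.1037]
tool_rot: [0.993, -0.122, -0.003, -0.001]
ft_force: [0.1, 1.5, -0.3]
grip_width: 0.016
t 15.80 jig [-1.4  5.1] z 103.7 h 0.2 F [ 0.1  1.5 -0.3] w 16.0 tilt [-0.006  0.002 -1.   ]
target jig (0,94) z104.0 world [0.591 0.042 0.104] -> d [ 0.17 -8.89 -0.02] roll 0.2
```

View pics/s12.png

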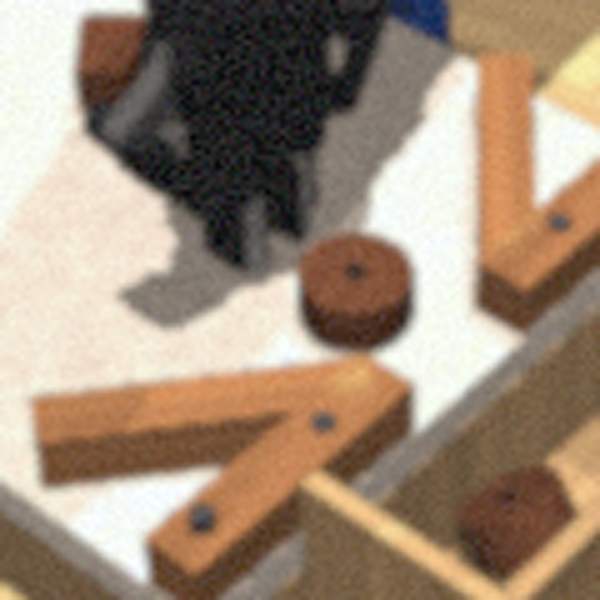

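```bash
python3 -m inch '[[[1.6,0.05,-1.4,0,0],[1.6,0.1,-2.6,0,0],[1.6,0.1,-3.8,0,0],[1.6,0.1,-5,0,0],[1.6,0.1,-6,0,0]]]';python3 -m inch '[[[1.6,0,-1,0,0],[1.6,0,-1.8,0,0],[1.6,0,-2.5,0,0],[1.6,0,-2.8,0,0],[1.6,0,-2.8,0,0]]]'; python3 g.py; python3 look.py s13 230 190 190
```

```text
clock: 16.48
eef_pos: [0.5832, 0.0154, 0.1037]
tool_rot: [0.993, -0.121, -0.003, -0.001]
ft_force: [-0.4, -0.2, 0.5]
grip_width: 0.0162
clock: 17.1
eef_pos: [0.59, 0.0426, 0.1038]
tool_rot: [0.993, -0.121, -0.003, -0.001]
ft_force: [0.1, -0.1, -0.3]
grip_width: 0.016
t 17.10 jig [-0.7 94.1] z 103.8 h 0.2 F [ 0.1 -0.1 -0.3] w 16.0 tilt [-0.006  0.002 -1.   ]
```

View pics/s13.png

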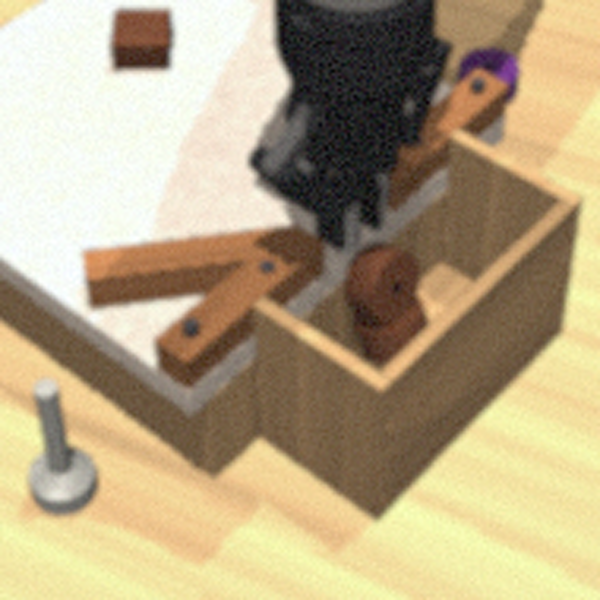

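```bash
python3 -m inch '[[[1.6,0,0.7,0,0],[1.6,0,1.5,0,0],[1.6,0,2.5,-1,0],[1.6,0,3.5,-4,0],[1.6,0,5,-7,0]]]'; python3 -m inch '[[[1.6,0,5,-1,0],[1.6,0,10,-2,0],[1.6,0,15,-2,0],[1.6,0,18,-2,0],[1.6,0,20,-2,0]]]'; python3 g.py
python3 - <<'E'
from h import *
for n in('top','scene'):
    p,d=optics.camera(n);np.save(f'pics/{n}14d.npy',d);cv2.imwrite(f'pics/{n}14.png',cv2.resize(cv2.convertScaleAbs(p[130:380,225:505,::-1] if n=='top' else p[190:380,230:420,::-1],alpha=1.5),None,fx=2.4 if n=='top' else 3.1,fy=2.4 if n=='top' else 3.1,interpolation=cv2.INTER_CUBIC))
E
```

```text
clock: 17.77
eef_pos: [0.578, -0.0071, 0.175]
tool_rot: [0.993, -0.122, -0.003, -0.001]
ft_force: [-0.3, -0.3, 0.3]
grip_width: 0.0157
clock: 18.4
eef_pos: [0.5291, -0.2034, 0.1958]
tool_rot: [0.992, -0.123, -0.002, -0.0]
ft_force: [-0.1, 0.1, -0.2]
grip_width: 0.0158
t 18.40 jig [   0.6 -159.3] z 195.8 h 0.1 F [-0.1  0.1 -0.2] w 15.8 tilt [-0.005  0.001 -1.   ]
```

View pics/top14.png

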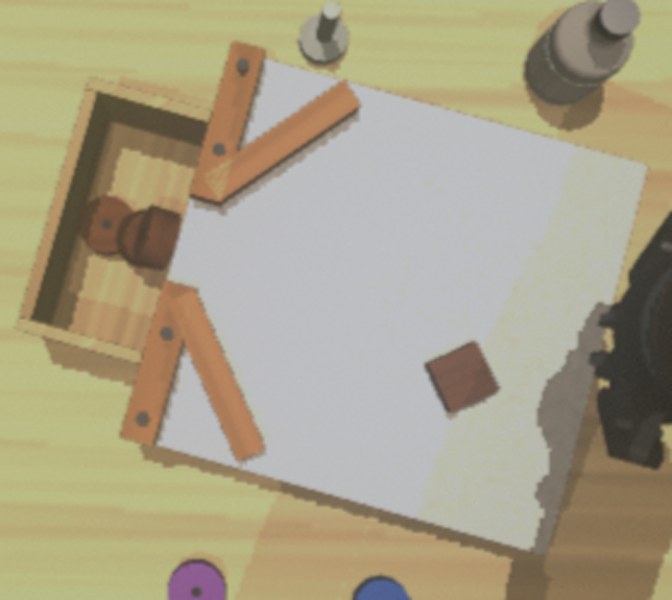

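View pics/scene14.png

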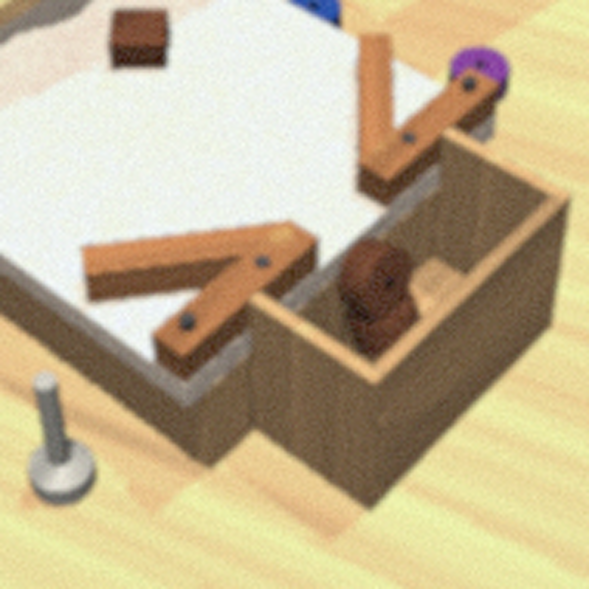

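```bash
python3 - <<'E'
from h import *
d=np.load('pics/scene14d.npy');p=cv2.imread('pics/scene14.png')
c=optics.camera_info('scene');f=240/np.tan(np.radians(c['vfov']/2));R=np.array(c['R']);t=np.array(c['t'])
for n,a in(('scene',[(375,243),(360,262),(375,262),(390,270),(355,285),(375,285),(395,285),(375,300),(360,320),(385,335)]),('top',[(172,212),(170,235),(165,255),(150,240),(135,240),(106,224),(128,225)])):
  d=np.load(f'pics/{n}14d.npy');c=optics.camera_info(n);f=240/np.tan(np.radians(c['vfov']/2));R=np.array(c['R']);t=np.array(c['t'])
  for u,v in a:
    u0,v0=(230+u/3.1-.3,190+v/3.1-.3) if n=='scene' else cr(u,v)
    z=d[int(round(v0)),int(round(u0))];X=R.T@(z*np.array([(u0-c['cx'])/f,(v0-c['cy'])/f,1])-t)
    print(n,u,v,(w2j(X)-[0,136.5]).round(0),'z',round(X[2]*1000))
E
python3 -m inch '[[[1.6,0,0,0,0],[1.6,0,0,0,0],[1.6,0,0,0,0],[1.6,0,0,0,0],[1.6,0,0,0,0]]]'; python3 look.py s15 230 190 190
```

```text
scene 375 243 [458. 330.] z 714
scene 360 262 [  8. -26.] z 81
scene 375 262 [  4. -19.] z 82
scene 390 270 [ -6. -16.] z 69
scene 355 285 [ 17. -22.] z 73
scene 375 285 [  8. -15.] z 70
scene 395 285 [ -7. -13.] z 58
scene 375 300 [ 11. -13.] z 62
scene 360 320 [ 14. -20.] z 44
scene 385 335 [12. -4.] z 41
top 172 212 [ 18. -28.] z 70
top 170 235 [  2. -31.] z 82
top 165 255 [-11. -32.] z 79
top 150 240 [ -5. -20.] z 84
top 135 240 [-5. -7.] z 49
top 106 224 [ 2. 17.] z 27
top 128 225 [ 4. -0.] z 51
clock: 19.12
eef_pos: [0.5293, -0.2029, 0.1954]
tool_rot: [0.992, -0.123, -0.003, -0.0]
ft_force: [0.4, 0.2, 0.1]
grip_width: 0.0159
```

View pics/s15.png

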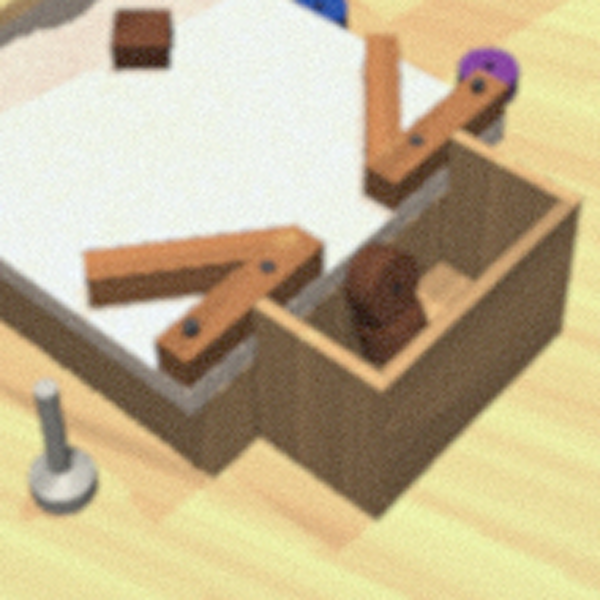

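```bash
python3 -c "
from workcell import ticket
print(ticket.job_done())"; python3 g.py
```

```text
the job is handed in; nothing more can be done
None
the job is handed in; nothing more can be done
```

I pushed all three plugs through the gate one at a time with the fingertips and handed the job in at about 19 s of the 72 s. I lifted none of them, and only one plug was ever in the gate at a time. No verdict is reported, so the result below rests on my own last pictures.

- **Plugs:** All three are in the slot. The first lies flat and the second leans slightly. The third stands on edge on top of the second, against the board-side wall.
- **Third plug's depth:** From the depth images its top is at z of about 82 mm. I estimate its centre at 55–60 mm, against a limit of 72 mm. It looked unchanged in two pictures 0.7 s apart, so I left it as it was.
- **Offcut, glue bottle and drill bit:** They sat at the same pixel positions in the last top picture as in the first.
- **Arm:** It ended clear of everything, and the force readings after each move were about 1–2 N at most.
- **Disagreement:** One depth reading near the third plug's top edge was meaningless and I ignored it. All the other readings were consistent with the given sizes.

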